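Flip the sample marker from red to green

ROBOT

A 6-joint arm with a two-finger parallel gripper is mounted at the origin on the work surface. World frame = base frame: x ahead of the robot, y to its left, z up, the work surface at z = 0. Lengths are in m, angles in rad, forces in N, time in s.
With the tool pointing down it reaches from about 0.35 to 0.925 m from the base axis. Payload 6.4 kg.
Tool frame: the origin (TCP) lies between the finger pads; the fingertips stand 25 mm ahead of it and the grasp point (between the pads) lies 6 mm ahead of it; z points along the fingers, y is the line along which they close (so a half turn about z gives the same grasp; the last joint's range is limited). The gripper opens to 85 mm and grips with 20 to 120 N. Pads are 22 mm wide; open, the fingers measure 114 mm over their backs; the gripper's body (76 mm by 85 mm) begins 54 mm behind the grasp point. The pads swing forward as they close: fully open they stand 13 mm farther back than shut.
Start: joints at [1.075, 0.245, 1.558, -0, 1.339, -0.174], TCP at [0.206, 0.617, 0.224] pointing down, gripper open.
Joint ranges: [-3.13, 3.13], [-1.02, 2.26], [0.13, 2.54], [-0.95, 4.09], [0.21, 2.88], [-2.74, 2.74]. Speed limits (rad/s): [2.57, 2.57, 3.14, 3.14, 3.14, 3.14].

INTERFACE

Orientations are given as a rotation vector (axis times angle).
In Python, from plant import bot gives the robot as it stands.
- The arm moves only by the shell command python3 -m crank 'ROWS' [FORCE]. ROWS is JSON, a list of rows, each a list of 7 numbers: the shift along the tool's x, y, z each as a share of 4 cm, from -1 to 1, then the turn, a rotation vector about the tool's x, y, z each as a share of 0.1 rad, from -1 to 1, then the closure, from 0 (fully open) to 1 (shut). In form: [[dx, dy, dz, wx, wy, wz, jaw], ...]. A call has 1 to 12 rows; each row shifts and turns the commanded pose from where the row before left it, along the tool's axes as they then stand; what a row does not reach is not made up. A row lasts 1/12 s, in which the tool goes at most 41.7 mm and 7.16 degrees, less where a joint would pass 70% of its speed; a pose out of reach is approached as far as the arm can. A call with a number of a shift or a turn outside -1 to 1 is refused whole. A call with a gripper value outside its range is refused whole. The fingers move at their own pace and stop on an object; FORCE is the grip in N (left out, the last holds). Time passes only in rows, so rows that do not move let the fingers close. It gives the time, the measured TCP pose, the force, the opening and the grip force at its end, in the units of the state.
- bot.read_state(): the state, without advancing time (a new reading comes with each control period).
- bot.grab_frame(name): name is "scene" or "top" or "wrist"; returns a dict with "color" (420x560x3 uint8, red, green, blue), "intrinsics" (3x3 intrinsics, pixels), "T" (4x4, takes a point from camera to world coordinates). Camera axes: x right, y down, z forward; pixel columns grow to the right and rows downward; lengths in m; the calibration is good to about 2 mm. The wrist camera is an equidistant fisheye: a pixel r from the principal point sees the ray r / f radians off the axis. A picture is of the moment at which its call begins. There is no depth.
- bot.job_done(): hands the job in; it is judged then, once.
The state is a dict: "time_s": time; "joints": joint angles; "joint_velocities": joint speeds; "effort": joint torques, N m; "tool_pos": TCP position; "orientation": TCP orientation; "wrist_force": force on the tool from outside, world axes, zero at the start; "wrist_torque": the same for the moment, N m; "opening": opening from 0.0 (shut) to 1.0 (fully open); "gripper_force": force on a finger pad.
Only numpy, scipy, OpenCV 4.12 (cv2) and the standard library are available. Lean on these libraries where they do the work, as an engineer would, in place of code of your own. Each camera call takes 0.05 s, during which the arm holds its last target. There are 200 camera calls.

TASK

The sample on the yellow stand has been examined: flip that stand's marker paddle right over its hinge with your fingertips, so that it lies fully down on the other side with its green face up. Only push and press, do not lift or shift the stand, and leave the black stand's marker showing red and all the other things where they are.

Things in the scene. Friction and masses are not known exactly. Their poses are not given: they have to be found in the camera images.
- yellow_stand: Loose marker stand, 1.2 kg: yellow base 12 mm thick, x -75 to 75, y -50 to 95 mm; two posts (16 x 8 mm, at x 0, y +-33 mm, 90 mm tall) carry the paddle's hinge. Origin on the table straight below the hinge's middle, z up; hinge line along y, 80 mm up. The paddle first lies towards -x, the robot's side (yaw within 30 degrees); flipped, towards +x. A jar stands on the base at y +70 mm.
- yellow_paddle (a joint): Hinge, rad: 0 = paddle level towards the stand's -x, red up; pi/2 upright; pi (end stop) level towards +x, green up. Starts 0 to 0.3. Stiff (0.05 N m friction): stays where left. A blue thumb tab on the hinge's other side, 30 mm wide, 4 thick, rises towards +x at 35 degrees when the joint is 0: pressing it down lifts the paddle. Open space below both, down to the base.
- yellow_paddle_end (a point): middle of the free end edge of the yellow stand's paddle, 80 mm from the hinge line. The paddle is a flat plate 50 mm wide along the hinge and 5 mm thick, its middle plane through the hinge line: one face red with a white disc, the other green with a white bar. 50 g
- yellow_tab_end (a point): middle of the free end of the yellow stand's thumb tab, 45 mm from the hinge line
- black_stand: Same stand with a black base, to be left alone; same frame, sizes and paddle. Either stand may be on the robot's left, the other on its right; hinges at least 300 mm apart sideways.
- black_paddle (a joint): as yellow_paddle, for the black stand: same paddle, tab and joint values. To be left as it is.
- black_paddle_end (a point): middle of the free end edge of the black stand's paddle
- yellow_vial: an amber sample jar with a blue cap, 24 mm across and 58 mm tall, 40 g, loose, standing on the yellow stand's base; origin at the centre of its underside
- black_vial: an amber sample jar with a black cap, 24 mm across and 58 mm tall, 40 g, loose, standing on the black stand's base; origin at the centre of its underside
- tape: a yellow tape measure, 60 x 65 mm and 34 mm tall, lying beyond the stands; origin at the centre of its underside
- driver: a yellow screwdriver, 160 mm long, lying between the two stands, pointing away from the robot; origin at the middle of its underside

How it is judged:
On the way:
1. the yellow stand's paddle is brought up past upright (value of joint yellow_paddle above 1.6 rad), for 0.05 s.
At the end, for the whole second after the job is handed in: Yellow stand's paddle lies green side up within 8 degrees of its end stop (joint above 3.0); that stand flat, within 30 mm of its start; black stand and its paddle end within 20 mm; both jars upright (yellow's within 35 mm, other 25 mm); tape within 25 mm, screwdriver 30 mm (value of joint yellow_paddle above 3 rad and distance of each of yellow_stand, driver from where it was at the start of the episode below 0.03 m and angle between yellow_stand's own z axis and vertical below 0.05 rad and distance of each of black_paddle_end, black_stand from where it was at the start of the episode below 0.02 m and distance of yellow_vial from where it was at the start of the episode below 0.035 m and distance of each of black_vial, tape from where it was at the start of the episode below 0.025 m and angle between each of yellow_vial, black_vial's own z axis and vertical below 0.2 rad); the robot touches nothing.
It fails at once if a stand is lifted or tipped (height (world z) of any of yellow_stand, black_stand above 0.012 m or angle between any of yellow_stand, black_stand's own z axis and vertical above 0.15 rad).
It fails at once if the yellow stand is shoved more than 40 mm (distance of yellow_stand from where it was at the start of the episode above 0.04 m).
It fails at once if the black stand or its paddle is disturbed (distance of any of black_stand, black_paddle_end from where it was at the start of the episode above 0.025 m).
It fails at once if a jar is knocked over, lifted or carried off (angle between any of yellow_vial, black_vial's own z axis and vertical above 0.5 rad or distance of any of yellow_vial, black_vial from where it was at the start of the episode above 0.045 m).
It fails at once if the tape measure or the screwdriver is picked up or moved (distance of any of tape, driver from where it was at the start of the episode above 0.04 m).
It also fails if it takes over 42 s, if anything falls off the work surface, if the arm or the gripper's body presses on something with over 40 N, if the wrist force passes 120 N, or if a joint passes its speed limit or range.

## Working session

There is one attempt and no reset: what is moved stays moved. The work goes in short steps, Python scripts to look and compute and a shell command to move; the robot and the scene stay as the last step left them, time stands still between calls to the robot, and variables do not carry over. Pictures are saved under pics/ and viewed, at most 10 in all, crops included, and the job is handed in when it is done.

```bash
mkdir -p pics; ls
python3 - <<'E'
from plant import bot
import cv2,numpy as np
s=bot.read_state();print(s['time_s'],s['tool_pos'],s['orientation'],s['opening'])
for n in ('scene','top'):
    f=bot.grab_frame(n);cv2.imwrite(f'pics/{n}0.png',f['color'][:,:,::-1]);np.savez(f'pics/{n}0.npz',**f)
    print(n,f['intrinsics'].round(1).tolist(),f['T'].round(3).tolist())
E
```

```text
pics
0.0 [0.20527784 0.61610944 0.22264041] [-5.03169121e-01 -3.10036179e+00  2.99706361e-03] 0.9975893472947697
scene [[429.9, 0.0, 277.1], [0.0, 429.9, 206.3], [0.0, 0.0, 1.0]] [[-0.071, 0.709, -0.702, 1.211], [0.998, 0.05, -0.05, 0.059], [-0.0, -0.704, -0.71, 0.712], [0.0, 0.0, 0.0, 1.0]]
top [[460.4, 0.0, 280.4], [0.0, 460.4, 208.4], [0.0, 0.0, 1.0]] [[0.004, -0.984, 0.175, 0.434], [-1.0, -0.004, -0.002, 0.041], [0.003, -0.175, -0.984, 1.036], [0.0, 0.0, 0.0, 1.0]]
```

View pics/scene0.png

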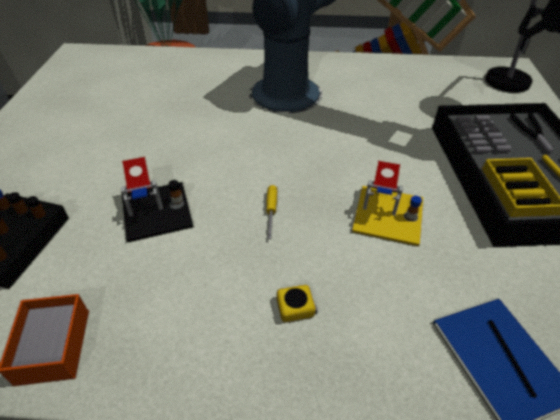

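View pics/top0.png

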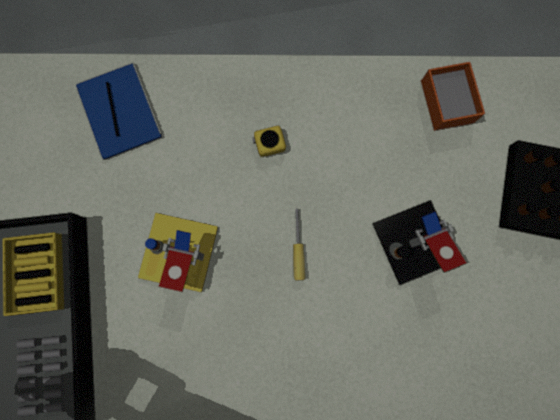

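The yellow stand is on the robot's left, at about (180, 250) in the top view with its paddle red side up. The black one is on the right, at about (430, 240). The screwdriver at (298, 250) lies between them.

```bash
cat > m.py <<'E'
import cv2,numpy as np
def load(n): return dict(np.load(f'pics/{n}.npz'))
def ray(f,p):
    K,T=f['intrinsics'],f['T'];d=T[:3,:3]@np.linalg.inv(K)@[p[0],p[1],1];return T[:3,3],d/np.linalg.norm(d)
def onz(f,p,z):
    o,d=ray(f,p);return o+d*(z-o[2])/d[2]
def tri(f,p,g,q):
    (a,d),(b,e)=ray(f,p),ray(g,q);t=np.linalg.lstsq(np.c_[d,-e],b-a,rcond=None)[0]
    x,y=a+t[0]*d,b+t[1]*e;return (x+y)/2,np.linalg.norm(x-y)
def proj(f,P):
    T=f['T'];c=T[:3,:3].T@(np.asarray(P)-T[:3,3]);u=f['intrinsics']@c;return u[:2]/u[2]
def mask(f,lo,hi,box):
    h=cv2.cvtColor(f['color'],cv2.COLOR_RGB2HSV);m=cv2.inRange(h,lo,hi)
    if lo[0]==0: m|=cv2.inRange(h,(172,lo[1],lo[2]),(180,255,255))
    k=np.zeros_like(m);x0,y0,x1,y1=box;k[y0:y1,x0:x1]=m[y0:y1,x0:x1];return k
def big(m):
    c=max(cv2.findContours(m,0,1)[0],key=cv2.contourArea);return c
E
python3 - <<'E'
from m import *
S,T=load('scene0'),load('top0')
bx={'s':(340,145,440,255),'t':(130,200,225,300)}
for n,lo,hi in (('red',(0,120,60),(8,255,255)),('blue',(105,120,40),(130,255,255)),('yel',(18,120,60),(34,255,255))):
    for f,k in ((S,'s'),(T,'t')):
        m=mask(f,lo,hi,bx[k])
        for c in cv2.findContours(m,0,1)[0]:
            if cv2.contourArea(c)<25: continue
            M=cv2.moments(c);print(n,k,cv2.contourArea(c),round(M['m10']/M['m00'],1),round(M['m01']/M['m00'],1),cv2.approxPolyDP(cv2.convexHull(c),3,True)[:,0].tolist())
for i,(f,b) in enumerate(((S,(340,150,440,250)),(T,(130,205,230,305)))):
    c=f['color'][b[1]:b[3],b[0]:b[2],::-1];I=cv2.resize(c,(400,400),interpolation=2)
    J=I if i==0 else np.hstack([J,I])
cv2.imwrite('pics/crop.png',J)
E
```

```text
red s 495.0 386.7 174.5 [[379, 161], [399, 165], [395, 188], [374, 183]]
red t 826.0 175.3 270.2 [[169, 250], [191, 255], [181, 290], [159, 285]]
blue s 62.5 415.6 200.9 [[419, 197], [419, 203], [412, 205], [412, 198]]
blue s 41.0 384.0 190.0 [[391, 190], [383, 192], [378, 188]]
blue t 70.5 150.7 243.4 [[148, 239], [155, 241], [153, 248], [146, 245]]
blue t 210.0 182.2 240.7 [[177, 231], [189, 234], [187, 250], [175, 247]]
yel s 2533.5 387.0 217.8 [[363, 186], [409, 194], [422, 202], [418, 244], [352, 230]]
yel t 570.5 152.0 266.0 [[163, 252], [165, 262], [159, 282], [139, 277], [146, 248]]
yel t 1833.5 187.5 243.2 [[156, 213], [217, 228], [200, 291], [184, 287], [149, 237]]
```

View pics/crop.png

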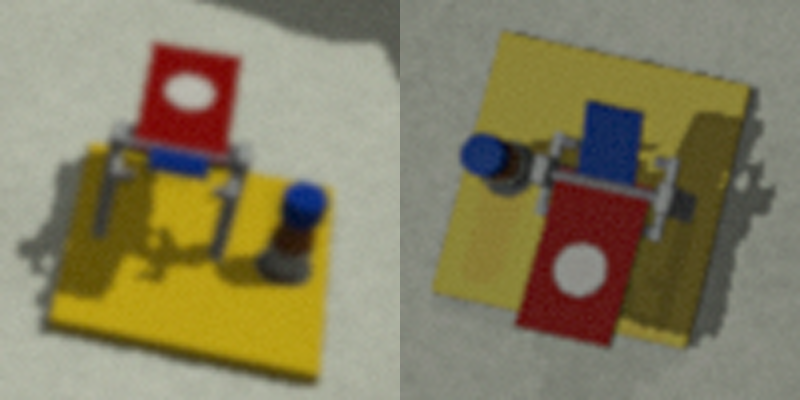

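The crops show the yellow base whole, with the red paddle on the robot's side, the blue tab on the far side, and the jar on the stand's left (+y). I'll compute the pose from these.

Run:
```python
from m import *
S,T=load('scene0'),load('top0')
FL,FR,NR,NL=[onz(T,p,.012)[:2] for p in ((156,213),(217.5,228),(201,291.5),(138.5,277.5))]
print(FL,FR,NR,NL,np.linalg.norm(FL-FR),np.linalg.norm(FL-NL))
x=(FL+FR-NL-NR);yaw=np.arctan2(x[1],x[0]);y=FL+NL-FR-NR;yaw2=np.arctan2(-y[0],y[1])
c=(FL+FR+NR+NL)/4;Y=(yaw+yaw2)/2;R=np.array([[np.cos(Y),-np.sin(Y)],[np.sin(Y),np.cos(Y)]])
o=c-R@[0,.0225];print('yaw',yaw,yaw2,'origin',o)
for n,s,t in (('endL',(399.3,164.7),(158.7,285.5)),('endR',(378.7,160.7),(181.5,290.5)),('end',(389,162.7),(170,288))):
    P,e=tri(S,s,T,t);print(n,P.round(4),e.round(4),'local',R.T@(P[:2]-o))
for n,t,z in (('tabL',(176.5,230.7),.106),('tabR',(189.5,233.7),.106)):
    P=onz(T,t,z);print(n,P,R.T@(P[:2]-o))
for l in ((0,-.033,.09),(0,.033,.09),(-.08,0,.08)):
    P=np.r_[o+R@l[:2],l[2]];print(l,P.round(4),proj(S,P),proj(T,P))
```

```text
[0.60452099 0.31875603] [0.57103338 0.17930171] [0.43087793 0.21149553] [0.4606364  0.34984279] 0.14341871522959662 0.14720449971002583
yaw -0.219207610165896 -0.22385088094945493 origin [0.51182344 0.24289886]
endL [0.4426 0.2831 0.0877] 0.0039 local [-0.07635574  0.02399587]
endR [0.4329 0.237  0.0886] 0.0025 local [-0.07571837 -0.02312317]
end [0.4377 0.2602 0.0881] 0.0033 local [-0.07607396  0.00057226]
tabL [0.55256781 0.24972708 0.106     ] [0.03824838 0.01561379]
tabR [0.54654439 0.22308264 0.106     ] [ 0.03822651 -0.01170301]
(0, -0.033, 0.09) [0.5046 0.2107 0.09  ] [370.30651677 180.61428547] [196.25304362 255.0388456 ]
(0, 0.033, 0.09) [0.5191 0.2751 0.09  ] [401.31047172 186.5678687 ] [165.14630586 247.8363207 ]
(-0.08, 0, 0.08) [0.4338 0.2605 0.08  ] [389.02594019 164.28218725] [171.50573442 290.04414491]
```

```bash
cat > where.py <<'E'
from plant import bot
import numpy as np
from scipy.spatial.transform import Rotation as Ro
s=bot.read_state();A=Ro.from_euler('z',-.2215);o=np.array([.5118,.2429,0])
M=Ro.from_rotvec(s['orientation']);p=s['tool_pos']
print('t',round(s['time_s'],2),'stand-local tcp mm',(A.inv().apply(p-o)*1000).round(1),'tip',(A.inv().apply(M.apply([0,0,.025])+p-o)*1000).round(1),'axes x,z',(A.inv()*M).as_matrix()[:,[0,2]].T.round(3).tolist(),'F',np.round(s['wrist_force'],1),'op',round(s['opening'],3))
E
python3 -m crank '[[0,0,0,0,0,-1,1],[-0.8,-0.56,0,0,0,0,1],[-0.8,-0.56,0,0,0,0,1],[-0.8,-0.56,0,0,0,0,1],[-0.8,-0.56,0,0,0,0,1],[-0.8,-0.56,0,0,0,0,1],[-0.8,-0.56,0,0,0,0,1],[-0.8,-0.56,0,0,0,0,1],[-0.8,-0.56,0,0,0,0,1],[-0.8,-0.56,0,0,0,0,1],[-0.8,-0.56,0,0,0,0,1],[0,0,0,0,0,0,1]]'; python3 where.py
```

```text
time_s: 1.1
tool_pos: [0.4721, 0.3232, 0.2235]
orientation: [0.358, 3.12, -0.003]
wrist_force: [0.2, -0.7, 0.6]
opening: -0.003
gripper_force: 0.0
t 1.1 stand-local tcp mm [-56.4  69.6 223.5] tip [-56.3  69.6 198.5] axes x,z [[-1.0, 0.007, -0.001], [0.001, -0.002, -1.0]] F [ 0.2 -0.7  0.6] op -0.003
```

```bash
python3 -m crank '[[-0.6,-0.43,0,0,0,0,1],[-0.6,-0.43,0,0,0,0,1],[-0.6,-0.43,0,0,0,0,1],[-0.6,-0.43,0,0,0,0,1],[0,0,0,0,0,0,1],[0,0,0.5,0,0,0,1],[0,0,0.5,0,0,0,1],[0,0,0.5,0,0,0,1],[0,0,0.3,0,0,0,1],[0,0,0,0,0,0,1],[0,0,0,0,0,0,1]]'; python3 where.py
python3 - <<'E'
from plant import bot
import cv2,numpy as np
a=bot.grab_frame('scene')['color'][130:270,310:470,::-1];b=bot.grab_frame('top')['color'][180:320,110:270,::-1]
cv2.imwrite('pics/c1.png',np.hstack([cv2.resize(q,(400,350),interpolation=2) for q in (a,b)]))
E
```

```text
time_s: 2.02
tool_pos: [0.5464, 0.2399, 0.1514]
orientation: [-0.347, -3.121, 0.001]
wrist_force: [0.2, -0.9, -0.1]
opening: 0.002
gripper_force: 0.0
t 2.02 stand-local tcp mm [ 34.4   4.6 151.4] tip [ 34.4   4.6 126.4] axes x,z [[-1.0, -0.0, 0.001], [-0.001, -0.001, -1.0]] F [ 0.2 -0.9 -0.1] op 0.002
```

View pics/c1.png

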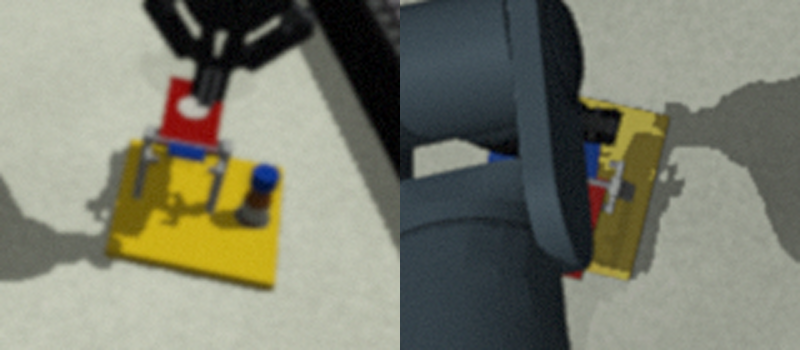

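The scene view shows the shut fingers directly above and behind the tab, between the posts. I'll press down now.

```bash
python3 -m crank '[[-0.15,-0.1,0,0,0,0,1],[0,0,0.2,0,0,0,1],[0,0,0.2,0,0,0,1],[0,0,0.2,0,0,0,1],[0,0,0.2,0,0,0,1],[0,0,0.2,0,0,0,1],[0,0,0.2,0,0,0,1],[0,0,0.2,0,0,0,1],[0,0,0.2,0,0,0,1],[0,0,0,0,0,0,1]]'; python3 where.py
python3 - <<'E'
from plant import bot
import cv2,numpy as np
a=bot.grab_frame('scene')['color'][130:270,310:470,::-1];b=bot.grab_frame('top')['color'][180:320,110:270,::-1]
cv2.imwrite('pics/c2.png',np.hstack([cv2.resize(q,(400,350),interpolation=2) for q in (a,b)]))
E
```

```text
time_s: 2.95
tool_pos: [0.5514, 0.2341, 0.0862]
orientation: [-0.348, -3.121, 0.001]
wrist_force: [-0.5, 0.2, -0.2]
opening: 0.005
gripper_force: 0.0
t 2.95 stand-local tcp mm [40.6  0.1 86.2] tip [40.5  0.1 61.2] axes x,z [[-1.0, 0.0, 0.002], [-0.002, -0.001, -1.0]] F [-0.5  0.2 -0.2] op 0.005
```

View pics/c2.png

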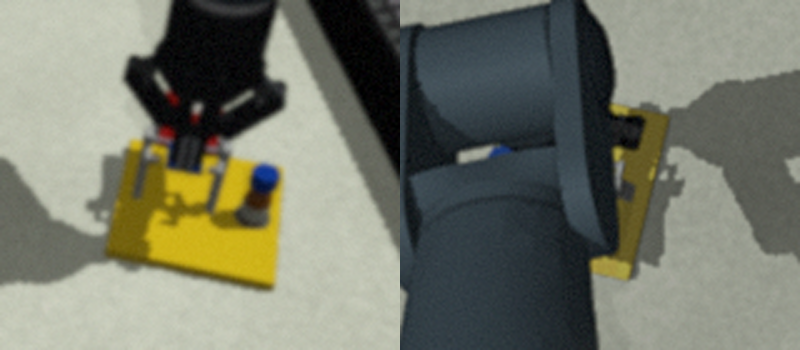

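The paddle is raised, with its red face now visible behind the fingers, and the base has not moved. Next I retract and go round to the robot's side.

```bash
python3 -m crank '[[0,0,-0.6,0,0,0,1],[0,0,-0.7,0,0,0,1],[0,0,-0.7,0,0,0,1],[0,0,-0.7,0,0,0,1],[0,0,-0.6,0,0,0,1],[0,0,0,0,0,0,1],[0.8,0,0,0,0,0,1],[0.8,0,0,0,0,0,1],[0.8,0,0,0,0,0,1],[0.6,0,0,0,0,0,1],[0,0,0,0,0,0,1]]'; python3 where.py
python3 - <<'E'
from plant import bot
import cv2,numpy as np
a=bot.grab_frame('scene')['color'][130:270,310:470,::-1];b=bot.grab_frame('top')['color'][180:320,110:270,::-1]
cv2.imwrite('pics/c3.png',np.hstack([cv2.resize(q,(400,350),interpolation=2) for q in (a,b)]))
E
```

```text
time_s: 3.97
tool_pos: [0.431, 0.2615, 0.2189]
orientation: [-0.343, -3.12, 0.001]
wrist_force: [-0.1, -0.9, -0.3]
opening: 0.002
gripper_force: 0.0
t 3.97 stand-local tcp mm [-82.9   0.4 218.9] tip [-83.    0.4 193.9] axes x,z [[-1.0, -0.003, 0.003], [-0.003, -0.001, -1.0]] F [-0.1 -0.9 -0.3] op 0.002
```

View pics/c3.png

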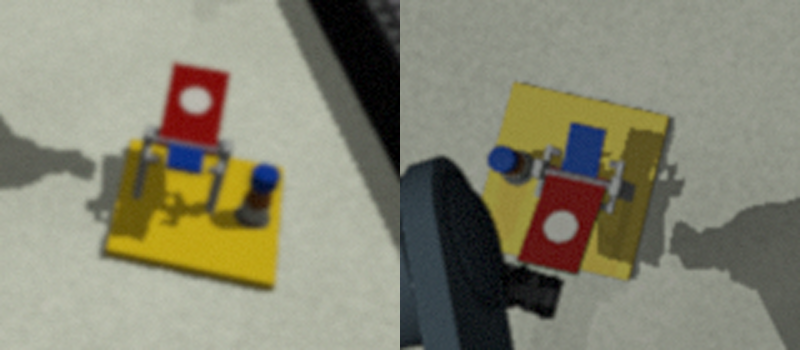

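Run:
```python
from m import *
S,T=load('scene0'),load('top0')
o=np.array([.5118,.2429]);Y=-.2215;R=np.array([[np.cos(Y),-np.sin(Y)],[np.sin(Y),np.cos(Y)]])
P,e=tri(S,(391,157.2),T,(170,287));print(P,e,R.T@(P[:2]-o))
for q in (.1,.3,.5,.7,.9,1.1):
    L=[-.08*np.cos(q),0,.08+.08*np.sin(q)];P=np.r_[o+R@L[:2],L[2]];print(q,proj(S,P).round(1),proj(T,P).round(1))
```

```text
[0.43979833 0.25874238 0.10529143] 0.0015910086321143028 [-0.07372306 -0.00036294]
0.1 [389.7 161.7] [170.7 289.9]
0.3 [390.8 157.1] [169.3 288.3]
0.5 [391.7 153.6] [168.3 285.1]
0.7 [392.4 151.3] [168.  280.4]
0.9 [392.8 150.3] [168.2 274.4]
1.1 [393.  150.8] [169.  267.3]
```

Triangulated, the paddle is only at about 0.3 rad. It probably slipped past the tab's end, or dragged the tab back up on the way out. I'll repeat the press closer to the hinge and back away outward before rising.

```bash
python3 -m crank '[[-0.7,0,0,0,0,0,1],[-0.7,0,0,0,0,0,1],[-0.7,0,0,0,0,0,1],[-0.7,0,0,0,0,0,1],[0,0,0,0,0,0,1],[0,0,0.6,0,0,0,1],[0,0,0.6,0,0,0,1],[0,0,0.6,0,0,0,1],[0,0,0,0,0,0,1]]'; python3 where.py
```

```text
time_s: 4.82
tool_pos: [0.5411, 0.2348, 0.1419]
orientation: [-0.348, -3.112, 0.005]
wrist_force: [-0.7, -0.1, -1.3]
opening: -0.003
gripper_force: 0.0
t 4.82 stand-local tcp mm [ 30.4  -1.5 141.9] tip [ 30.1  -1.6 116.9] axes x,z [[-1.0, 0.001, 0.009], [-0.009, -0.004, -1.0]] F [-0.7 -0.1 -1.3] op -0.003
```

```bash
python3 -m crank '[[0,0,0.2,0,0,0,1],[0,0,0.2,0,0,0,1],[0,0,0.2,0,0,0,1],[0,0,0,0,0,0,1]]' >/dev/null; python3 where.py;python3 -m crank '[[0,0,0.2,0,0,0,1],[0,0,0.2,0,0,0,1],[0,0,0.2,0,0,0,1],[0,0,0.2,0,0,0,1],[0,0,0,0,0,0,1]]' >/dev/null; python3 where.py
python3 - <<'E'
from plant import bot
import cv2,numpy as np
a=bot.grab_frame('scene')['color'][130:220,340:440,::-1];b=bot.grab_frame('wrist')['color'][:,:,::-1]
cv2.imwrite('pics/c4.png',np.hstack([cv2.resize(a,(400,360),interpolation=2),cv2.resize(b,(400,360))]))
E
```

```text
t 5.15 stand-local tcp mm [ 32.7   0.2 122.9] tip [32.7  0.2 97.9] axes x,z [[-1.0, 0.0, 0.001], [-0.001, -0.001, -1.0]] F [-0.1 -0.2 -0.9] op 0.005
t 5.57 stand-local tcp mm [31.7 -0.2 89.4] tip [31.6 -0.3 64.4] axes x,z [[-1.0, 0.0, 0.003], [-0.003, -0.002, -1.0]] F [-0.6 -0.4 -1. ] op 0.001
```

View pics/c4.png

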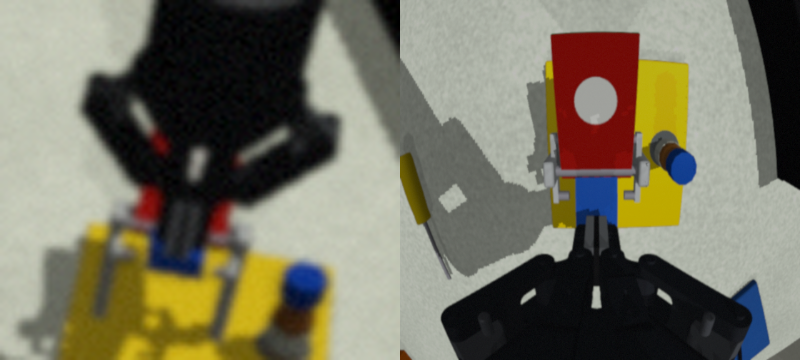

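Run:
```python
from m import *
S=load('scene0')
o=np.array([.5118,.2429]);Y=-.2215;R=np.array([[np.cos(Y),-np.sin(Y)],[np.sin(Y),np.cos(Y)]])
w=lambda L:np.r_[o+R@L[:2],L[2]]
for q in (.1,.3,.5,.7,.9,1.1,1.3):
    a=np.radians(35)-q;print(q,'tab',proj(S,w([.045*np.cos(a),0,.08+.045*np.sin(a)])).round(1))
for z in (64,75,85,95): print(z,proj(S,w([.0316+.011,0,z/1e3])).round(1),proj(S,w([.0316,0,z/1e3])).round(1))
print(proj(S,w([0,0,.08])))
```

```text
0.1 tab [384.5 191.5]
0.3 tab [383.6 195.5]
0.5 tab [382.7 199.2]
0.7 tab [382.  202.3]
0.9 tab [381.4 204.7]
1.1 tab [380.9 206.4]
1.3 tab [380.6 207.2]
64 [381.1 205.6] [381.8 202.1]
75 [382.  201.9] [382.7 198.4]
85 [382.9 198.5] [383.5 195. ]
95 [383.7 195. ] [384.3 191.5]
[384.86714055 186.98761957]
```

The wrist view shows the fingertips resting on the tab at about (596, 225). Triangulated, the tab is at about 0.45 rad, so the real fingertips sit roughly 20 mm higher than I assumed. I'll press deeper and measure again.

```bash
python3 -m crank '[[0,0,0.15,0,0,0,1],[0,0,0.15,0,0,0,1],[0,0,0.15,0,0,0,1],[0,0,0.1,0,0,0,1],[0,0,0,0,0,0,1]]' >/dev/null; python3 where.py
cat > look.py <<'E'
import sys
from m import *
from plant import bot
f=bot.grab_frame('scene')
for n,lo,hi in (('red',(0,120,60),(8,255,255)),('green',(40,80,40),(90,255,255)),('blue',(105,120,40),(130,255,255)),('yel',(18,120,60),(34,255,255))):
    for c in cv2.findContours(mask(f,lo,hi,(340,130,440,255)),0,1)[0]:
        if cv2.contourArea(c)>8: print(n,cv2.contourArea(c),cv2.boundingRect(c),cv2.approxPolyDP(cv2.convexHull(c),3,True)[:,0].tolist())
if len(sys.argv)>1:
    a=f['color'][110:220,330:450,::-1];b=bot.grab_frame('wrist')['color'][:,:,::-1]
    cv2.imwrite(f'pics/{sys.argv[1]}.png',np.hstack([cv2.resize(a,(400,360),interpolation=2),cv2.resize(b,(400,360))]))
E
python3 look.py c5
```

```text
t 6.08 stand-local tcp mm [33.1  0.4 69.1] tip [33.1  0.3 44.1] axes x,z [[-1.0, 0.0, 0.0], [-0.0, -0.0, -1.0]] F [ 1.  -0.1  1.1] op 0.002
blue 30.5 (376, 198, 12, 7) [[377, 198], [387, 200], [387, 204], [377, 203]]
blue 62.5 (412, 196, 9, 11) [[419, 197], [419, 203], [412, 205], [412, 198]]
yel 2381.5 (352, 186, 71, 60) [[363, 186], [409, 194], [422, 202], [418, 244], [352, 230]]
```

```bash
python3 -m crank '[[0,0,0.1,0,0,0,1],[0,0,0.1,0,0,0,1],[0,0,0.05,0,0,0,1],[0,0,0,0,0,0,1]]' >/dev/null; python3 where.py; python3 look.py c6
```

```text
t 6.52 stand-local tcp mm [32.7  0.3 59.1] tip [32.7  0.3 34.1] axes x,z [[-1.0, 0.0, 0.001], [-0.001, -0.0, -1.0]] F [0.8 0.2 0.2] op -0.004
blue 26.5 (376, 201, 11, 7) [[376, 202], [386, 203], [386, 207], [377, 206]]
blue 63.5 (412, 196, 9, 11) [[419, 197], [419, 203], [413, 206], [412, 198]]
yel 2359.5 (352, 186, 71, 60) [[363, 186], [409, 194], [422, 202], [417, 245], [352, 230]]
```

View pics/c6.png

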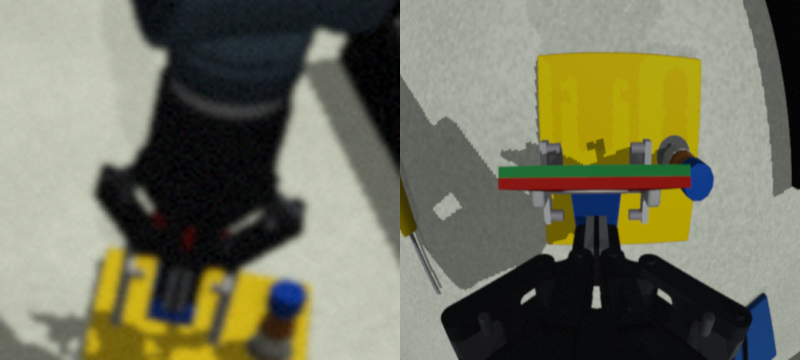

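The wrist view shows the paddle edge-on at about (595, 178), so it is nearly upright. I'll back off outward, rise, and cross to the robot's side.

```bash
python3 -m crank '[[-0.5,0,0,0,0,0,1],[0,0,-0.6,0,0,0,1],[0,0,-0.7,0,0,0,1],[0,0,-0.7,0,0,0,1],[0,0,-0.7,0,0,0,1],[0,0,-0.7,0,0,0,1],[0,0,0,0,0,0,1],[0.8,0,0,0,0,0,1],[0.8,0,0,0,0,0,1],[0.8,0,0,0,0,0,1],[0.6,0,0,0,0,0,1],[0,0,0,0,0,0,1]]'>/dev/null; python3 where.py; python3 look.py
```

```text
t 7.62 stand-local tcp mm [-71.1   0.2 194.5] tip [-71.2   0.2 169.5] axes x,z [[-1.0, -0.002, 0.003], [-0.003, -0.001, -1.0]] F [-0.2 -0.3 -0.2] op -0.001
red 685.5 (374, 153, 29, 36) [[381, 153], [402, 156], [395, 188], [374, 184]]
blue 61.0 (412, 196, 9, 11) [[416, 196], [420, 201], [414, 206], [412, 198]]
blue 186.0 (375, 189, 15, 19) [[378, 189], [389, 191], [386, 207], [375, 205]]
yel 2334.5 (352, 186, 71, 60) [[363, 186], [409, 194], [422, 202], [417, 245], [352, 231]]
```

The paddle stands at about 1.3 rad. I'll descend on the robot's side and push it over.

```bash
python3 -m crank '[[0,0,0.55,0,0,0,1],[0,0,0.55,0,0,0,1],[0,0,0.5,0,0,0,1],[0,0,0,0,0,0,1],[-0.3,0,0,0,0,0,1],[-0.3,0,0,0,0,0,1],[-0.3,0,0,0,0,0,1],[-0.3,0,0,0,0,0,1],[-0.3,0,0,0,0,0,1],[-0.3,0,0,0,0,0,1],[-0.2,0,0,0,0,0,1],[0,0,0,0,0,0,1]]'>/dev/null; python3 where.py; python3 look.py
```

```text
t 8.67 stand-local tcp mm [ 15.1   0.2 132. ] tip [ 15.1   0.2 107. ] axes x,z [[-1.0, 0.001, -0.001], [0.001, 0.0, -1.0]] F [-0.8 -0.1 -0.3] op 0.003
blue 62.5 (412, 196, 9, 11) [[419, 197], [419, 203], [412, 205], [412, 198]]
blue 129.5 (376, 189, 13, 16) [[388, 191], [386, 203], [377, 203], [379, 190]]
yel 2419.5 (352, 186, 71, 59) [[363, 186], [409, 194], [422, 202], [418, 244], [352, 231]]
```

```bash
python3 -m crank '[[-0.2,0,0.15,0,0,0,1],[-0.2,0,0.18,0,0,0,1],[-0.14,0,0.2,0,0,0,1],[-0.14,0,0.2,0,0,0,1],[-0.1,0,0.2,0,0,0,1],[-0.05,0,0.15,0,0,0,1],[0,0,0,0,0,0,1]]'>/dev/null; python3 where.py; python3 look.py c7
```

```text
t 9.3 stand-local tcp mm [45.5 -0.2 86.4] tip [45.5 -0.3 61.4] axes x,z [[-1.0, 0.001, 0.003], [-0.003, -0.001, -1.0]] F [-0.4  0.3  0.6] op -0.003
green 287.5 (370, 186, 27, 24) [[373, 186], [396, 191], [394, 209], [370, 204]]
blue 62.5 (412, 196, 9, 11) [[419, 197], [419, 203], [412, 205], [412, 198]]
yel 2170.0 (352, 186, 71, 60) [[363, 186], [409, 194], [422, 202], [418, 244], [353, 232]]
```

View pics/c7.png

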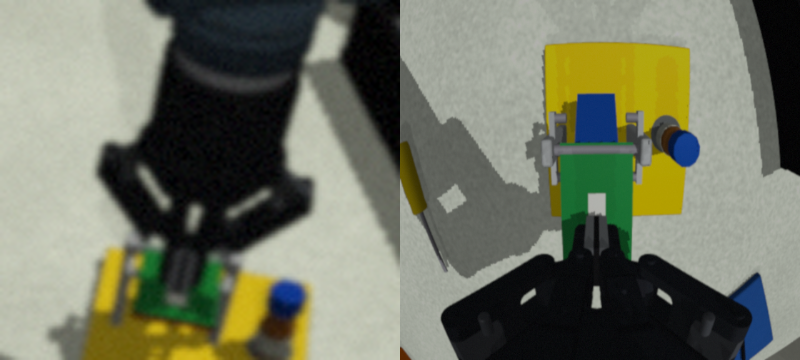

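The paddle has gone over with its green face up, seen at about (180, 285) in the left crop, and is nearly level. I'll press gently until it meets the stop.

```bash
python3 -m crank '[[0,0,0.06,0,0,0,1],[0,0,0,0,0,0,1]]'|sed -n 4p; python3 -m crank '[[0,0,0.06,0,0,0,1],[0,0,0,0,0,0,1]]'|sed -n 4p; python3 where.py; python3 look.py|grep green
python3 - <<'E'
from m import *
S=load('scene0')
o=np.array([.5118,.2429]);Y=-.2215;R=np.array([[np.cos(Y),-np.sin(Y)],[np.sin(Y),np.cos(Y)]])
for q in (2.7,2.9,3.0,3.14):
  print(q,[proj(S,np.r_[o+R@[-.08*np.cos(q),y],.08+.08*np.sin(q)]).round(1).tolist() for y in (-.025,.025)])
E
```

```text
wrist_force: [0.4, -0.4, 0.0]
wrist_force: [0.4, 0.4, -0.8]
t 9.73 stand-local tcp mm [46.2  0.5 83.8] tip [46.2  0.5 58.8] axes x,z [[-1.0, 0.0, -0.0], [0.0, 0.0, -1.0]] F [ 0.4  0.4 -0.8] op -0.002
green 302.0 (370, 186, 27, 26) [[374, 186], [396, 190], [393, 211], [370, 205]]
2.7 [[371.0, 195.5], [396.3, 200.5]]
2.9 [[369.5, 202.6], [394.6, 207.6]]
3.0 [[368.8, 205.8], [393.7, 210.9]]
3.14 [[367.9, 209.9], [392.6, 215.0]]
```

Not on the stop yet (about 3.0 rad). I'll continue in small steps and watch the force.

```bash
for i in 1 2; do python3 -m crank '[[0,0,0.06,0,0,0,1],[0,0,0,0,0,0,1]]'|sed -n '2p;4p'; done; python3 look.py|grep green; python3 -m crank '[[0,0,0.06,0,0,0,1],[0,0,0,0,0,0,1]]'|sed -n '2p;4p'; python3 look.py|grep green
```

```text
tool_pos: [0.557, 0.2331, 0.0812]
wrist_force: [0.6, 0.6, 0.7]
tool_pos: [0.5569, 0.2331, 0.0786]
wrist_force: [0.4, -0.1, 0.1]
green 353.0 (369, 185, 29, 29) [[373, 185], [397, 191], [393, 213], [369, 208]]
tool_pos: [0.5569, 0.2331, 0.0762]
wrist_force: [0.6, 0.1, -0.1]
green 362.5 (369, 186, 29, 29) [[372, 186], [397, 191], [393, 214], [369, 210]]
```

```bash
for i in 1 2; do python3 -m crank '[[0,0,0.05,0,0,0,1],[0,0,0,0,0,0,1]]'|sed -n '2p;4p'; done; python3 look.py|grep -E 'green|yel'
```

```text
tool_pos: [0.5571, 0.2332, 0.075]
wrist_force: [-0.8, -1.1, 3.0]
tool_pos: [0.5572, 0.2333, 0.0747]
wrist_force: [-6.7, -2.0, 13.7]
green 366.5 (369, 186, 29, 30) [[373, 186], [397, 191], [392, 215], [369, 211]]
yel 2002.5 (352, 186, 71, 60) [[363, 186], [409, 194], [422, 202], [418, 244], [352, 231]]
```

The force has risen to 14 N against the stop. I'll retreat straight up and check.

```bash
python3 -m crank '[[0,0,-0.3,0,0,0,1],[0,0,-0.7,0,0,0,1],[0,0,-0.7,0,0,0,1],[0,0,-0.7,0,0,0,1],[0.8,0,-0.5,0,0,0,1],[0.8,0,0,0,0,0,1],[0.8,0.5,0,0,0,0,1],[0.8,0.5,0,0,0,0,1],[0.8,0.5,0,0,0,0,1],[0.8,0.5,0,0,0,0,1],[0,0,0,0,0,0,1],[0,0,0,0,0,0,1]]'>/dev/null; python3 where.py; python3 look.py
python3 - <<'E'
from plant import bot
import cv2,numpy as np
cv2.imwrite('pics/top9.png',np.hstack([cv2.resize(bot.grab_frame(n)['color'][:,:,::-1],(400,300)) for n in ('scene','top')]))
E
```

```text
t 11.77 stand-local tcp mm [-147.2   81.2  188.7] tip [-147.2   81.2  163.7] axes x,z [[-1.0, -0.003, -0.0], [0.0, 0.0, -1.0]] F [ 0.5 -0.6  0. ] op 0.004
green 605.0 (368, 187, 29, 29) [[373, 187], [396, 191], [392, 215], [368, 210]]
blue 63.5 (412, 196, 9, 11) [[417, 196], [420, 201], [414, 206], [412, 198]]
yel 1992.5 (352, 186, 71, 60) [[362, 186], [409, 194], [422, 202], [417, 245], [352, 231]]
```

View pics/top9.png

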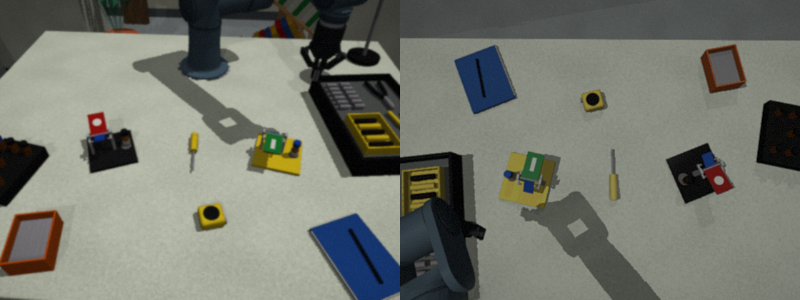

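The paddle lies green side up, its end edge at rows 210–215 as predicted for 3.14 rad, and the other things look unmoved. The arm is clear, so I'm handing in.

```bash
python3 -c "
from plant import bot
print(bot.job_done())"
```

```text
the job is handed in; nothing more can be done
None
```

The yellow stand's paddle is flipped over to its end stop, green side up; in the last pictures the stand had not shifted and everything else looked unmoved, and the job is handed in (no verdict was returned).

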